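Line up the filter baskets, hold the soak bath's lid at 45 degrees

TASK

We are about to load the three filter baskets into the soak bath: with its lid still shut, nudge them up against the front edge of the bath's drip tray, in an even row along it, mouths up and about 20 mm of clear table between one and the next, so that I can take them in turn without looking. Then lift the lid by its handle to 45 degrees, so that it drips back into the tank while I reach in, and finish still holding it there by the handle, for it falls shut by itself. Leave everything else on the table where it is.

Things in the scene. Friction and masses are not known exactly. Their poses are not given: they have to be found in the camera images.
- bath: Steel soak bath, a fixed box 220 (x) x 300 (y) x 125 mm tall. Origin: centre of its underside, on the table. x points from its front (control panel, towards the robot) to its back, y to the left, z up. Front wall at x = -110 mm; before it a drip tray, 45 mm deep, 280 wide, 28 tall, its front edge at x = -155. Knob 21 mm out of the front wall, 70 up; drain cock 45 mm out of the right wall.
- bath_lid (a joint): Angle of the bath's lid, a steel sheet lid of about 0.8 kg, hinged along the bath's back rim: 0 = shut, growing as its front edge rises, 0.785 = open at 45 degrees; stop at 1.25. No stay and no spring: at every angle it falls shut when let go.
- lid_hinge (a point): Point in the middle of the lid's hinge line (the line runs along the bath's y): in the bath's frame x = +115 mm, z = 127 mm.
- handle_sleeve: The black round sleeve, 18 mm thick and 96 mm long, of the lid's handle (a bow of 10 mm steel rod 42 mm over the lid, near its front edge), running along the bath's y. It turns freely on the rod, so it can roll in the fingers' hold while the lid swings. Origin: the sleeve's middle.
- handle_grip (a point): Middle of the handle's black sleeve, where to take it. 197 mm in front of the hinge line and 50 mm above it (lid shut), so 177 mm above the table with the lid shut and about 302 mm with it open at 45 degrees. Clear space of 33 mm between sleeve and lid.
- basket_a: The first of three identical loose steel filter baskets standing mouth up: round shallow cups, 69 mm across the rim, 60 mm across the body, 26 mm tall, hollow: inside about 44 mm clear across, floor 2 mm thick; 35 g. Origin: centre of the underside.
- basket_b: The second of three identical loose steel filter baskets standing mouth up: round shallow cups, 69 mm across the rim, 60 mm across the body, 26 mm tall, hollow: inside about 44 mm clear across, floor 2 mm thick; 35 g. Origin: centre of the underside.
- basket_c: The third of three identical loose steel filter baskets standing mouth up: round shallow cups, 69 mm across the rim, 60 mm across the body, 26 mm tall, hollow: inside about 44 mm clear across, floor 2 mm thick; 35 g. Origin: centre of the underside.
- spray_bottle: Bystander: white trigger spray bottle, 278 mm tall. Origin: centre of its underside.
- canister: Bystander: white tub with screw lid, 74 mm across, 200 mm tall. Origin: centre of its underside.
- gasket: Bystander: black rubber ring lying flat, 72 mm across, 8 mm thick. Origin: centre of its underside.
- cup: Bystander: blue espresso cup, 61 mm across, 52 mm tall. Origin: centre of its underside.
- portafilter: Bystander: steel filter holder with black handle lying flat, 92 x 227 x 72 mm. Origin: centre of its underside.
- shower_screen: Bystander: round steel disc with a brass screw lying flat, 57 mm across, 8 mm thick. Origin: centre of its underside.
- milk_pitcher: Bystander: steel milk jug with handle, 90 x 127 mm, 104 mm tall. Origin: centre of its underside.
Things that resemble listed ones, but are neither listed nor needed, are in the scene too. What is shaped like the basket_b but orange is not meant. Leave any pink look-alike of the basket_a alone.

How it is judged:
By the outcome, as a careful person would: the job done as asked, in the order asked, and still so for the second after the job is handed in, while the arm keeps its last pose, push and grip.
It also fails if it takes over 64 s, if anything falls off the work surface, if the arm or the gripper's body presses on something with over 40 N, if the wrist force passes 120 N, or if a joint passes its speed limit or range.

ROBOT

A 6-joint arm with a two-finger parallel gripper is mounted at the origin on a cart in front of the work surface, level with it; the furniture and walls round the work are solid. World frame = base frame: x ahead of the robot, y to its left, z up, the work surface at z = 0. Lengths are in m, angles in degrees, forces in N, time in s.
With the tool pointing down it reaches from about 0.25 to 0.85 m from the base axis. Payload 12.5 kg.
Tool frame: the origin (TCP) lies between the finger pads; the fingertips stand 14 mm ahead of it and the grasp point (between the pads) lies 5 mm behind it; z points along the fingers, y is the direction in which the jaws open and shut (so a half turn about z gives the same grasp; the last joint's range is limited). The gripper opens to 93 mm and grips with 3 to 60 N. Pads are 15 mm wide; open, the fingers measure 128 mm over their backs; the gripper's body (75 mm by 188 mm) begins 65 mm behind the grasp point.
Start: joints at [-78.873, 20.094, 94.641, -0, 65.266, -4.847], TCP at [0.151, -0.529, 0.233] pointing down, gripper open.
Joint ranges: [-157.81, 157.81], [-45, 120.19], [0.68, 151.7], [-89.99, 269.99], [4.06, 180], [-164.3, 164.3]. Speed limits (degrees/s): [127.2, 127.2, 159.86, 180, 180, 180].

INTERFACE

Orientations are given as [roll, pitch, yaw] about the fixed x, y, z axes, in that order (R = Rz(yaw) Ry(pitch) Rx(roll)).
In Python, from station import state, get_image, camera_params, job_done gives the robot as it stands. The module is installed in compiled form; this text tells all that it offers.
- The arm moves only by the tool move_arm, never from a script. Its argument "plan" is a list that holds one entry, the list of rows, each a list of 6 numbers: the shift along the tool's x, y, z in m, then the turn, a rotation vector about the tool's x, y, z in rad. A call has 1 to 20 rows; each row shifts and turns the commanded pose from where the row before left it, along the tool's axes as they then stand; what a row does not reach is not made up. A row lasts 1/10 s, in which the tool goes at most 50 mm and 8.59 degrees, less where a joint would pass 70% of its speed; a pose out of reach is approached as far as the arm can. A call with a gripper value outside its range is refused whole. "gripper" is the opening, from -1 (shut) to 1 (fully open), set as the call begins (left out, the last holds). The fingers move at their own pace and stop on an object; the grip force is fixed at half the most. Time passes only in rows, so rows that do not move let the fingers close. It gives the time, the measured TCP pose, the force and the opening at its end, in the units of the state.
- state(): the state, without advancing time (a new reading comes with each control period).
- get_image(name): name is "side" or "top"; returns the picture (480x640x3 uint8, red, green, blue); there is no depth.
- camera_params(name): a dict with "fx", "fy", "cx", "cy" (pixels), "dist_coeffs" ([k1, k2, p1, p2, k3] as OpenCV has them; the pictures are not rectified), "position" and "rotation" of the camera in the world. Camera axes: x right, y up, looking along -z (the intrinsics and any distortion apply to the point x, -y, -z); pixel columns grow to the right and rows downward; lengths in m; the calibration is good to about 2 mm. A picture is of the moment at which its call begins. camera_params takes no time and is no camera call.
- job_done(): hands the job in, once; it reports no verdict.
The state is a dict: "t": time; "joint_positions": joint angles; "joint_velocities": joint speeds; "joint_torque": joint torques, N m; "position": TCP position; "orientation": TCP orientation; "force": force on the tool from outside, world axes, zero at the start; "torque": the same for the moment, N m; "width": finger opening in m.
Only numpy, scipy, OpenCV 4.12 (cv2) and the standard library are available. Lean on these libraries where they do the work, as an engineer would, in place of code of your own. Each camera call takes 0.05 s, during which the arm holds its last target. There are 200 camera calls.

## Working session

There is one attempt and no reset: what is moved stays moved. The work goes in short steps, Python scripts to look and compute and a tool call to move; the robot and the scene stay as the last step left them, time stands still between calls to the robot, and variables do not carry over. Pictures are saved under pics/ and viewed, about 8 in all and at most 12, crops included, and the job is handed in when it is done.

Besides the shell and the picture viewer there is one more tool, called after ">>>" by a JSON object that holds its "api" and its "payload", one argument or row to a line. move_arm: Moves the arm, as the interface text tells. Its arguments: {"type":"object","properties":{"plan":{"type":"array","items":{"type":"array","items":{"type":"array","items":{"type":"number"}}}},"gripper":{"type":"number"}},"required":["plan"]}

```bash
mkdir -p pics; cat > h.py <<'E'
import numpy as np, cv2
from station import state,get_image,camera_params
def cam(n):
    p=camera_params(n);K=np.array([[p['fx'],0,p['cx']],[0,p['fy'],p['cy']],[0,0,1.]])
    return K,np.array(p['dist_coeffs'],float),np.array(p['position']),np.array(p['rotation'])
def ray(n,uv):
    K,d,c,R=cam(n);q=cv2.undistortPoints(np.array(uv,float).reshape(-1,1,2),K,d).reshape(-1,2)
    return c,np.c_[q[:,0],-q[:,1],-np.ones(len(q))]@R.T
def onz(n,uv,z):
    c,v=ray(n,uv);return c+v*((z-c[2])/v[:,2])[:,None]
def proj(n,P):
    K,d,c,R=cam(n);q=(np.array(P,float).reshape(-1,3)-c)@R
    return cv2.projectPoints(q*[1,-1,-1],np.zeros(3),np.zeros(3),K,d)[0].reshape(-1,2)
def snap(n,f):
    im=get_image(n)[:,:,::-1].copy();cv2.imwrite('pics/'+f,im);return im
E
python3 - <<'E'
from h import *
for n in('top','side'):
    snap(n,n+'1.png');p=camera_params(n);print(p)
print(state())
E
```

```text
{'fx': 470.0728247464496, 'fy': 470.0728247464496, 'cx': 307.35768277240953, 'cy': 238.14176052344504, 'dist_coeffs': array([-0.03627526,  0.        ,  0.        ,  0.        ,  0.        ]), 'position': array([ 0.39967591, -0.00595156,  1.39833788]), 'rotation': array([  6.32826204,  -0.80091294, -89.10936523])}
{'fx': 452.04795926786176, 'fy': 452.04795926786176, 'cx': 322.0634440978278, 'cy': 244.35882929279367, 'dist_coeffs': array([-0.07715877,  0.        ,  0.        ,  0.        ,  0.        ]), 'position': array([0.43141829, 0.96137017, 0.58581172]), 'rotation': array([  66.08343907,    0.72921767, -172.48727328])}
{'t': 0.1, 'joint_positions': array([-7.88740738e+01,  2.01219965e+01,  9.46721795e+01, -2.60021117e-03,
        6.52668961e+01, -4.84753245e+00]), 'joint_velocities': array([-0.04646168, -0.0557859 , -0.13568017, -0.0235405 , -0.1450986 ,
        0.0985433 ]), 'joint_torque': array([ 3.35039676e-04, -4.98030746e+01, -2.85704917e+01,  7.00050686e-02,
        2.39256379e-02, -6.69440874e-05]), 'position': array([ 0.15130977, -0.52847054,  0.23215545]), 'orientation': array([-1.79938947e+02, -2.80878369e-03,  1.59745464e+01]), 'force': array([-0.50241332,  0.21417161,  0.994619  ]), 'torque': array([ 0.02179416, -0.00546276,  0.04455299]), 'width': 0.09292519029950155}
```

View pics/top1.png

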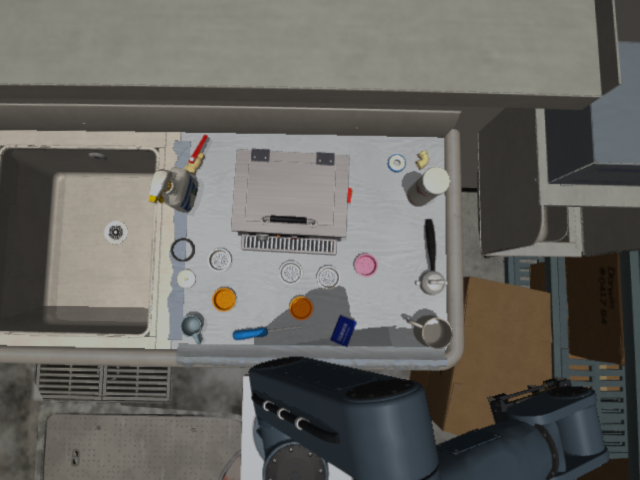

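View pics/side1.png

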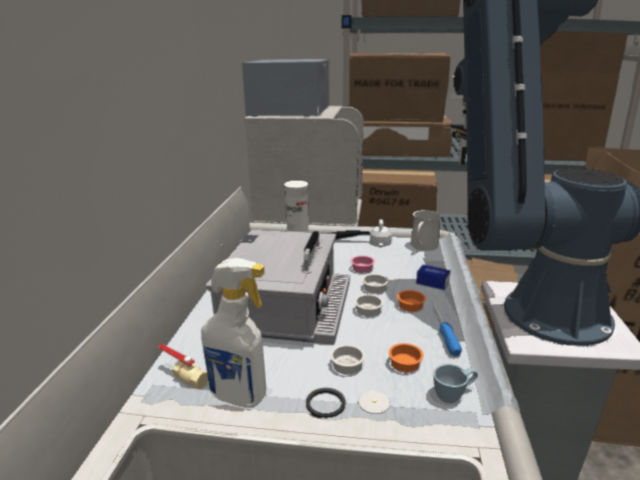

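The top view shows three plain steel baskets at about (220,260), (290,271) and (328,276). The pink look-alike is at (365,264) and the orange ones are at (225,299) and (301,307). The bath's tray front edge runs from about (241,250) to (335,254), and the handle sleeve is at about (290,219). Next I'll measure these.

```bash
sed -i "s/np.array(p\['rotation'\])$/Ro.from_euler('xyz',p['rotation'],degrees=True).as_matrix()/; 1a from scipy.spatial.transform import Rotation as Ro" h.py
python3 - <<'E'
from h import *
im=cv2.imread('pics/top1.png')
c=im[140:325,165:395];cv2.imwrite('pics/crop1.png',cv2.resize(c,None,fx=3.2,fy=3.2,interpolation=cv2.INTER_CUBIC))
for n,p in dict(A=(220,260),B=(290,271),C=(328,276),pink=(365,264)).items(): print(n,onz('top',[p],.026).round(4))
for p,z in [((241,250),.028),((335,254),.028),((290,219),.177)]: print(p,onz('top',[p],z).round(4))
print(onz('side',[(348,354),(369,301),(376,280)],.026).round(4))
E
```

```text
A [[0.4836 0.2312 0.026 ]]
B [[0.455  0.0263 0.026 ]]
C [[ 0.4422 -0.0846  0.026 ]]
pink [[ 0.4789 -0.1926  0.026 ]]
(241, 250) [[0.5138 0.1706 0.028 ]]
(335, 254) [[ 0.5067 -0.1043  0.028 ]]
(290, 219) [[0.5852 0.0254 0.177 ]]
[[ 0.4825  0.236   0.026 ]
 [ 0.4489  0.0289  0.026 ]
 [ 0.4348 -0.0779  0.026 ]]
```

View pics/crop1.png

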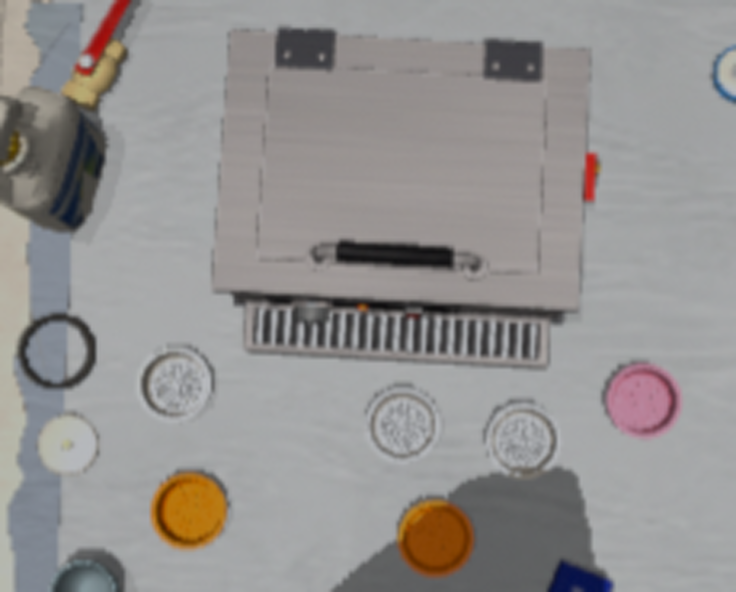

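The crop confirms three clean steel baskets, centred at crop (177,382), (404,422) and (521,438). It also shows the tray front corners, lid corners and sleeve ends. I'll compute the bath pose and check it by overlaying the result on the side view.

```bash
python3 - <<'E'
from h import *
from scipy.optimize import least_squares
f=lambda q:np.array(q,float)/3.2+[165,140]
B=onz('top',f([(177,382),(404,422),(521.5,438)]),.026)
tray=onz('top',f([(244,352),(548,366)]),.028)
sl=onz('top',f([(337,252),(454,257)]),.180)
lid=onz('top',f([(230,30),(590,50),(213,291),(578,313)]),.129)
for n,v in (('B',B),('tray',tray),('sl',sl),('lid',lid)): print(n,v.round(4).tolist())
for v in (tray,sl,lid[:2],lid[2:]):
    d=v[0]-v[1]; print('yaw',np.degrees(np.arctan2(-d[0],d[1])).round(2),'len',np.linalg.norm(d).round(4),'mid',v.mean(0).round(4))
# fit: tray corners + sleeve ends
loc=np.array([[-.155,.14],[-.155,-.14],[-.082,.048],[-.082,-.048]]);obs=np.r_[tray,sl][:,:2]
g=lambda p:(loc@np.array([[np.cos(p[2]),np.sin(p[2])],[-np.sin(p[2]),np.cos(p[2])]])+p[:2]-obs).ravel()
s=least_squares(g,[.66,.03,0]);print('bath',s.x.round(4),np.degrees(s.x[2]).round(2),s.fun.round(4))
th=s.x[2];M=np.array([[np.cos(th),-np.sin(th)],[np.sin(th),np.cos(th)]])
im=cv2.imread('pics/side1.png')
a=np.linspace(0,2*np.pi,60)
big=cv2.resize(im[210:390,220:450],None,fx=3.4,fy=3.3,interpolation=cv2.INTER_CUBIC)
def dr(P,c):
    q=(proj('side',P)-[220,210])*[3.4,3.3]
    cv2.polylines(big,[q.astype(int)],False,c,1)
for b in B: dr(np.c_[b[0]+.0345*np.cos(a),b[1]+.0345*np.sin(a),a*0+.026],(0,0,255))
w=lambda q:np.c_[np.array(q)[:,:2]@M.T+s.x[:2],np.array(q)[:,2]]
dr(w([(-.11,.14,.028),(-.155,.14,.028),(-.155,-.14,.028)]),(0,255,0))
dr(w([(-.082,.048,.177),(-.082,-.048,.177)]),(255,0,255))
dr(w([(-.11,.15,0),(-.11,.15,.125),(.11,.15,.125)]),(0,255,0))
cv2.imwrite('pics/side_ov.png',big)
E
```

```text
B [[0.4855, 0.2304, 0.026], [0.4525, 0.0226, 0.026], [0.4397, -0.0846, 0.026]]
tray [[0.5138, 0.1698, 0.028], [0.5056, -0.108, 0.028]]
sl [[0.5845, 0.0769, 0.18], [0.582, -0.0189, 0.18]]
lid [[0.7852, 0.1779, 0.129], [0.7734, -0.1347, 0.129], [0.5569, 0.1848, 0.129], [0.5434, -0.1256, 0.129]]
yaw -1.68 len 0.278 mid [0.5097 0.0309 0.028 ]
yaw -1.47 len 0.0958 mid [0.5832 0.029  0.18  ]
yaw -2.17 len 0.3128 mid [0.7793 0.0216 0.129 ]
yaw -2.49 len 0.3107 mid [0.5501 0.0296 0.129 ]
bath [ 0.6649  0.0266 -0.0287] -1.64 [ 0.0002  0.0011  0.0004 -0.0009 -0.0001  0.     -0.0004 -0.0002]
```

View pics/side_ov.png

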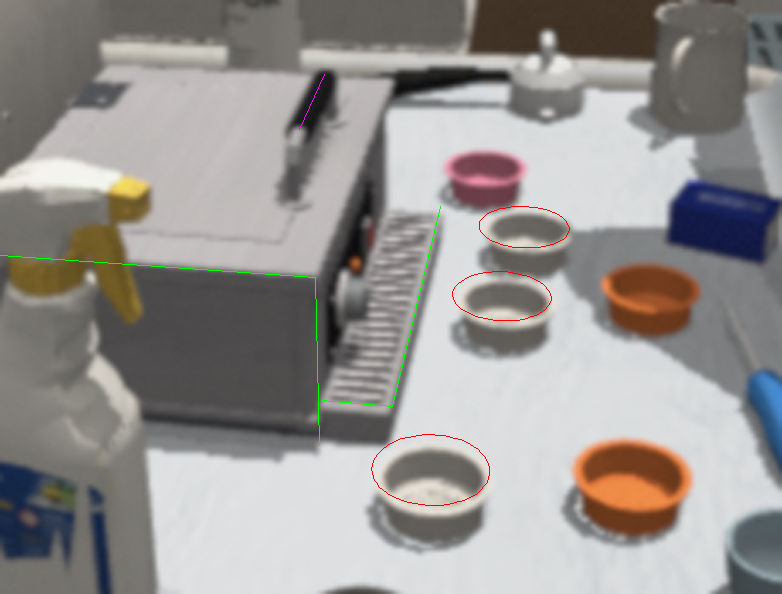

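In the side view the bath overlay fits: tray corner (393,403), sleeve along (310,100). The drawn basket rims sit about 2–10 crop px too high and come out slightly too large. I'll zoom in on the baskets in both views.

```bash
python3 - <<'E'
from h import *
t=cv2.imread('pics/top1.png');s=cv2.imread('pics/side1.png')
def c(im,u,v,r=17):return cv2.resize(im[v-r:v+r,u-r:u+r],(260,260),interpolation=cv2.INTER_CUBIC)
cv2.imwrite('pics/z.png',np.vstack([np.hstack([c(t,220,260),c(t,291,272),c(t,328,277)]),np.hstack([c(s,348,356,20),c(s,369,302,20),c(s,376,282,20)])]))
E
```

```text
(no output)
```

View pics/z.png

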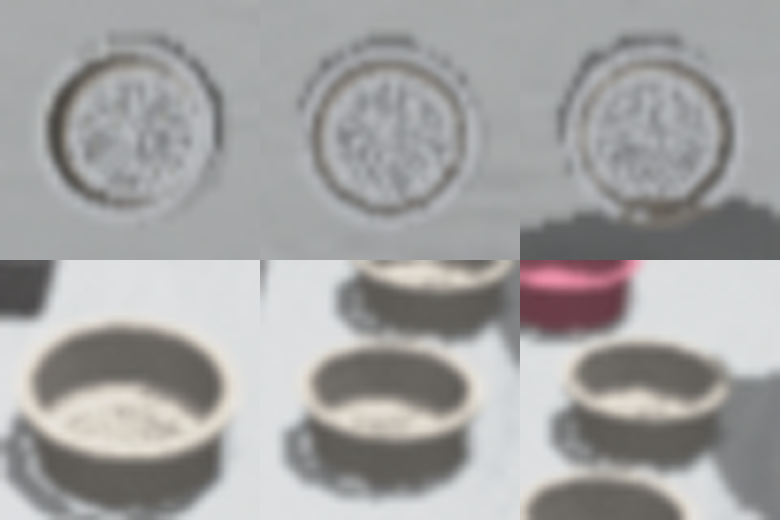

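The zoom gives the light rims' outer extents. In the top view the centres are (220,260.9), (291,273) and (328.6,278). In the side view they are (348,356), (369.2,301.3) and (375.7,280.3). The dark arcs at the upper right are shadow, and they biased my earlier centres.

```bash
python3 - <<'E'
from h import *
T=[(220,260.9),(291,273),(328.6,278)];S=[(348,356),(369.2,301.3),(375.7,280.3)]
a=onz('top',T,.026);b=onz('side',S,.026);print(a.round(4),b.round(4))
c1,v1=ray('top',T);c2,v2=ray('side',S)
for i in range(3):
    A=np.c_[v1[i],-v2[i]];x=np.linalg.lstsq(A,c2-c1,rcond=None)[0]
    p,q=c1+v1[i]*x[0],c2+v2[i]*x[1];print('tri',((p+q)/2).round(4),np.linalg.norm(p-q).round(4))
B=(a+b)[:,:2]/2
th=-.0287;o=np.array([.6649,.0266]);M=np.array([[np.cos(th),-np.sin(th)],[np.sin(th),np.cos(th)]])
for y in(.089,0,-.089):print('target',(M@[-.155-.0345,y]+o).round(4))
print(B.round(4))
E
```

```text
[[ 0.481   0.2311  0.026 ]
 [ 0.4492  0.0233  0.026 ]
 [ 0.4364 -0.0865  0.026 ]] [[ 0.482   0.2423  0.026 ]
 [ 0.4484  0.0303  0.026 ]
 [ 0.4355 -0.0762  0.026 ]]
tri [0.4821 0.2325 0.0183] 0.0012
tri [0.4489 0.0234 0.0219] 0.0008
tri [ 0.4361 -0.0868  0.0203] 0.001
target [0.478 0.121]
target [0.4755 0.032 ]
target [ 0.4729 -0.0569]
[[ 0.4815  0.2367]
 [ 0.4488  0.0268]
 [ 0.436  -0.0813]]
```

>>> {"api": "move_arm", "payload": {
  "plan": [
    [[0,0,0,0,0,0.1025],[0,0,0,0,0,0.1025],[0,0,0,0,0,0.1025],[0.018,-0.03,0,0,0,0],[0.018,-0.03,0,0,0,0],[0.018,-0.03,0,0,0,0],[0.018,-0.03,0,0,0,0],[0.018,-0.03,0,0,0,0],[0.018,-0.03,0,0,0,0],[0.018,-0.03,0,0,0,0],[0.018,-0.03,0,0,0,0],[0.018,-0.03,0.018,0,0,0],[0.018,-0.03,0.018,0,0,0],[0.018,-0.03,0.018,0,0,0],[0.018,-0.03,0.018,0,0,0],[0.018,-0.03,0.018,0,0,0],[0.018,-0.03,0.018,0,0,0],[0.018,-0.03,0.018,0,0,0],[0,0,0,0,0,0],[0,0,0,0,0,0]]
  ],
  "gripper": -1
}}

```text
t: 2.1
position: [0.434, -0.0863, 0.1063]
orientation: [-180.0, 0.1, -1.5]
force: [-0.1, 0.7, -0.4]
width: 0.0007
```

>>> {"api": "move_arm", "payload": {
  "plan": [
    [[0.002,0,0.02,0,0,0],[0,0,0.02,0,0,0],[0,0,0.01,0,0,0],[0,0,0.008,0,0,0],[0,0,0.008,0,0,0],[0,0,0.007,0,0,0],[0,0,0.006,0,0,0],[0,0,0.005,0,0,0],[0,0,0,0,0,0],[0,0,0,0,0,0]]
  ]
}}

```text
t: 3.1
position: [0.4363, -0.0867, 0.0227]
orientation: [-180.0, -0.0, -1.6]
force: [0.5, 0.0, -0.4]
width: 0.0006
```

>>> {"api": "move_arm", "payload": {
  "plan": [
    [[0,-0.005,0,0,0,0],[0,-0.006,0,0,0,0],[0,-0.006,0,0,0,0],[0,-0.006,0,0,0,0],[0,-0.005,0,0,0,0],[0,-0.003,0,0,0,0],[0.004,0,0,0,0,0],[0.005,0,0,0,0,0],[0.005,0,0,0,0,0],[0.005,0,0,0,0,0],[0.005,0,0,0,0,0],[0.005,0,0,0,0,0],[0.004,0,0,0,0,0],[0.003,0,0,0,0,0],[0.002,0,0,0,0,0],[0,0,0,0,0,0],[0,0,0,0,0,0]]
  ]
}}

```text
t: 4.8
position: [0.4749, -0.0568, 0.0226]
orientation: [-180.0, 0.0, -1.6]
force: [0.5, 0.8, -0.4]
width: 0.0005
```

>>> {"api": "move_arm", "payload": {
  "plan": [
    [[0.002,0,0,0,0,0],[0.002,0,0,0,0,0],[0.001,0,0,0,0,0],[0,0,0,0,0,0],[0,0,0,0,0,0]]
  ]
}}

```text
t: 5.3
position: [0.48, -0.057, 0.0226]
orientation: [180.0, 0.0, -1.6]
force: [-0.1, -0.4, 0.3]
width: 0.0004
```

>>> {"api": "move_arm", "payload": {
  "plan": [
    [[0.001,0,0,0,0,0],[0.001,0,0,0,0,0],[0.001,0,0,0,0,0],[0,0,0,0,0,0],[0,0,0,0,0,0]]
  ]
}}

```text
t: 5.8
position: [0.4831, -0.0571, 0.0226]
orientation: [-180.0, -0.0, -1.6]
force: [-0.1, -1.2, 0.4]
width: 0.0006
```

```bash
python3 - <<'E'
from h import *
t=snap('top','t2.png');s=snap('side','s2.png');print(state()['force'])
c=lambda im,u,v:cv2.resize(im[v-35:v+35,u-35:u+35],(390,390),interpolation=cv2.INTER_CUBIC)
cv2.imwrite('pics/z2.png',np.hstack([c(t,320,265),c(s,365,285)]))
E
```

```text
[-0.04333249  0.54623104 -0.16803327]
```

View pics/z2.png

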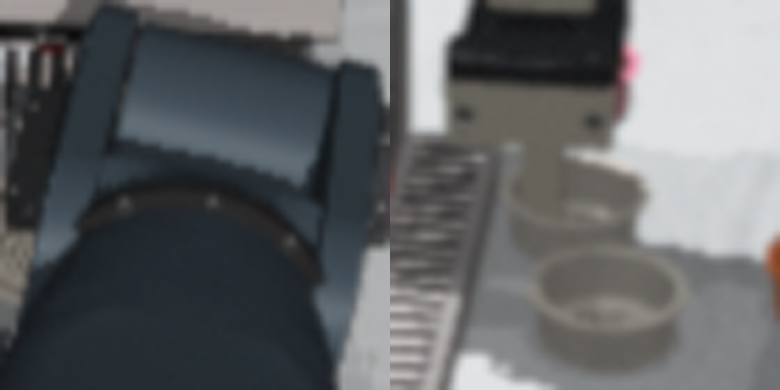

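The side view shows the fingers inside basket C at its tray side. About 10 crop px remain before the rim (505) reaches the tray edge (493), so I'll keep pushing gently.

>>> {"api": "move_arm", "payload": {
  "plan": [
    [[0.001,0,0,0,0,0],[0.001,0,0,0,0,0],[0.001,0,0,0,0,0],[0.001,0,0,0,0,0],[0,0,0,0,0,0],[0,0,0,0,0,0]]
  ]
}}

```text
t: 6.5
position: [0.4871, -0.0572, 0.0226]
orientation: [180.0, -0.0, -1.6]
force: [-0.3, 0.5, 0.8]
width: 0.0005
```

>>> {"api": "move_arm", "payload": {
  "plan": [
    [[0.001,0,0,0,0,0],[0.001,0,0,0,0,0],[0,0,0,0,0,0],[0,0,0,0,0,0]]
  ]
}}

```text
t: 6.9
position: [0.4886, -0.0572, 0.0225]
orientation: [-180.0, 0.1, -1.6]
force: [-3.4, 0.2, 1.5]
width: 0.0003
```

>>> {"api": "move_arm", "payload": {
  "plan": [
    [[0.001,0,0,0,0,0],[0.001,0,0,0,0,0],[0,0,0,0,0,0],[0,0,0,0,0,0]]
  ]
}}

```text
t: 7.3
position: [0.489, -0.057, 0.0223]
orientation: [-180.0, 0.3, -1.6]
force: [-12.1, -0.9, 7.5]
width: 0.0007
```

Contact: 12 N against the tray. I'll back off, lift, and go to B.

>>> {"api": "move_arm", "payload": {
  "plan": [
    [[-0.005,0,0,0,0,0],[-0.009,0,0,0,0,0],[0,0,0,0,0,0],[0,0,-0.01,0,0,0],[0,0,-0.02,0,0,0],[0,0,-0.02,0,0,0],[-0.012,-0.03,0,0,0,0],[-0.012,-0.03,0,0,0,0],[-0.008,-0.02,0,0,0,0],[0,0,0,0,0,0],[0,0,0,0,0,0]]
  ]
}}

```text
t: 8.4
position: [0.4481, 0.0239, 0.0733]
orientation: [180.0, -0.1, -1.6]
force: [-0.2, -0.2, 0.3]
width: 0.0005
```

>>> {"api": "move_arm", "payload": {
  "plan": [
    [[0,0,0.015,0,0,0],[0,0,0.015,0,0,0],[0,0,0.01,0,0,0],[0,0,0.01,0,0,0],[0,-0.005,0,0,0,0],[0,-0.0045,0,0,0,0],[0.005,0,0,0,0,0],[0.006,0,0,0,0,0],[0.006,0,0,0,0,0],[0.006,0,0,0,0,0],[0.005,0,0,0,0,0],[0.005,0,0,0,0,0],[0.004,0,0,0,0,0],[0.002,0,0,0,0,0],[0.001,0,0,0,0,0],[0.001,0,0,0,0,0],[0.001,0,0,0,0,0],[0,0,0,0,0,0],[0,0,0,0,0,0]]
  ]
}}

```text
t: 10.3
position: [0.4896, 0.0323, 0.0226]
orientation: [-180.0, 0.0, -1.6]
force: [-0.3, -0.6, -0.8]
width: 0.0004
```

>>> {"api": "move_arm", "payload": {
  "plan": [
    [[0.001,0,0,0,0,0],[0.001,0,0,0,0,0],[0.001,0,0,0,0,0],[0,0,0,0,0,0],[0,0,0,0,0,0]]
  ]
}}

```text
t: 10.8
position: [0.4918, 0.0322, 0.0225]
orientation: [180.0, 0.1, -1.6]
force: [-4.3, -0.1, 4.0]
width: 0.0002
```

>>> {"api": "move_arm", "payload": {
  "plan": [
    [[-0.005,0,0,0,0,0],[-0.009,0,0,0,0,0],[0,0,0,0,0,0],[0,0,-0.01,0,0,0],[0,0,-0.02,0,0,0],[0,0,-0.02,0,0,0],[0,-0.03,0,0,0,0],[-0.001,-0.035,0,0,0,0],[-0.001,-0.035,0,0,0,0],[-0.001,-0.035,0,0,0,0],[0,-0.035,0,0,0,0],[0,-0.029,0,0,0,0],[0,0,0,0,0,0],[0,0,0,0,0,0]]
  ]
}}

```text
t: 12.2
position: [0.4814, 0.2318, 0.0731]
orientation: [-180.0, -0.0, -1.6]
force: [-0.2, -0.4, 0.8]
width: 0.0006
```

>>> {"api": "move_arm", "payload": {
  "plan": [
    [[0,0,0.015,0,0,0],[0,0,0.015,0,0,0],[0,0,0.01,0,0,0],[0,0,0.01,0,0,0],[-0.007,0,0,0,0,0],[-0.007,0,0,0,0,0],[-0.007,0,0,0,0,0],[-0.007,0,0,0,0,0],[-0.007,0,0,0,0,0],[0.0155,0,0,0,0,0],[0,0.007,0,0,0,0],[0,0.008,0,0,0,0],[0,0.008,0,0,0,0],[0,0.008,0,0,0,0],[0,0.008,0,0,0,0],[0,0.008,0,0,0,0],[0,0.008,0,0,0,0],[0,0.008,0,0,0,0],[0,0.008,0,0,0,0],[0,0,0,0,0,0]]
  ]
}}

```text
t: 14.2
position: [0.4597, 0.1603, 0.0226]
orientation: [180.0, 0.0, -1.7]
force: [-0.6, 0.0, -0.1]
width: 0.0005
```

>>> {"api": "move_arm", "payload": {
  "plan": [
    [[0,0.008,0,0,0,0],[0,0.008,0,0,0,0],[0,0.008,0,0,0,0],[0,0.008,0,0,0,0],[0,0.008,0,0,0,0],[0,0.007,0,0,0,0],[0,0.004,0,0,0,0],[0,-0.0115,0,0,0,0],[0,0,0,0,0,0],[0.005,0,0,0,0,0],[0.005,0,0,0,0,0],[0.005,0,0,0,0,0],[0.004,0,0,0,0,0],[0.003,0,0,0,0,0],[0.001,0,0,0,0,0],[0,0,0,0,0,0],[0,0,0,0,0,0]]
  ]
}}

```text
t: 15.9
position: [0.4815, 0.121, 0.0226]
orientation: [180.0, 0.0, -1.6]
force: [0.8, 0.4, 0.6]
width: 0.0009
```

>>> {"api": "move_arm", "payload": {
  "plan": [
    [[0.003,0,0,0,0,0],[0.003,0,0,0,0,0],[0.002,0,0,0,0,0],[0.002,0,0,0,0,0],[0.001,0,0,0,0,0],[0.001,0,0,0,0,0],[0,0,0,0,0,0],[0,0,0,0,0,0]]
  ]
}}

```text
t: 16.7
position: [0.4937, 0.1207, 0.0226]
orientation: [-180.0, -0.0, -1.6]
force: [-0.8, 0.7, 0.1]
width: 0.0005
```

>>> {"api": "move_arm", "payload": {
  "plan": [
    [[0.001,0,0,0,0,0],[0.001,0,0,0,0,0],[0.001,0,0,0,0,0],[0,0,0,0,0,0],[0,0,0,0,0,0]]
  ]
}}

```text
t: 17.2
position: [0.4957, 0.1206, 0.0225]
orientation: [180.0, 0.1, -1.6]
force: [-4.3, 0.0, 3.0]
width: 0.0008
```

>>> {"api": "move_arm", "payload": {
  "plan": [
    [[-0.005,0,0,0,0,0],[-0.009,0,0,0,0,0],[0,0,0,0,0,0],[0,0,-0.01,0,0,0],[0,0,-0.03,0,0,0],[0,0,-0.04,0,0,0],[0,0,-0.04,0,0,0],[-0.01,0,-0.04,0,0,0],[-0.013,0.04,-0.03,0,0,0],[-0.013,0.04,-0.03,0,0,0],[-0.013,0.04,0,0,0,0],[-0.013,0.04,0,0,0,0],[-0.013,0.04,0,0,0,0],[-0.013,0.04,0,0,0,0],[-0.013,0.04,0,0,0,0],[-0.013,0.04,0,0,0,0],[-0.013,0.04,0,0,0,0],[-0.013,0.04,0,0,0,0],[-0.013,0.04,0,0,0,0],[-0.013,0.04,0,0,0,0]]
  ]
}}

```text
t: 19.2
position: [0.303, -0.3532, 0.2417]
orientation: [179.9, -0.0, -1.7]
force: [0.5, -0.2, 0.6]
width: 0.0003
```

```bash
python3 - <<'E'
from h import *
t=snap('top','t3.png');s=snap('side','s3.png');print(state()['position'])
c=lambda im,u,v:cv2.resize(im[v-35:v+35,u-65:u+65],(780,420),interpolation=cv2.INTER_CUBIC)
cv2.imwrite('pics/z3.png',c(t,290,255))
E
```

```text
[ 0.3024833  -0.35502772  0.24146057]
```

View pics/z3.png

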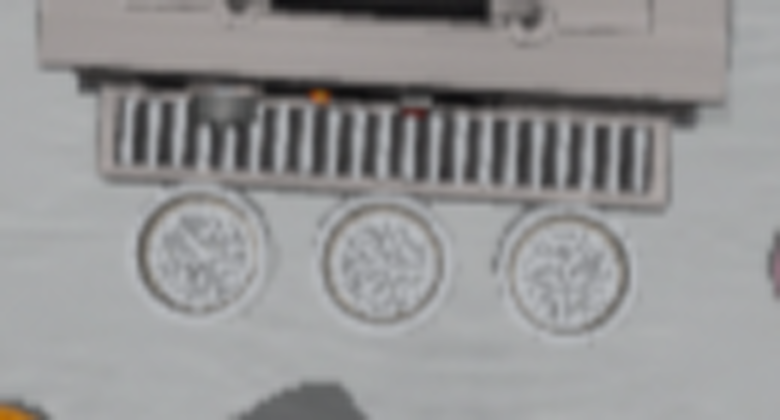

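View pics/s3.png

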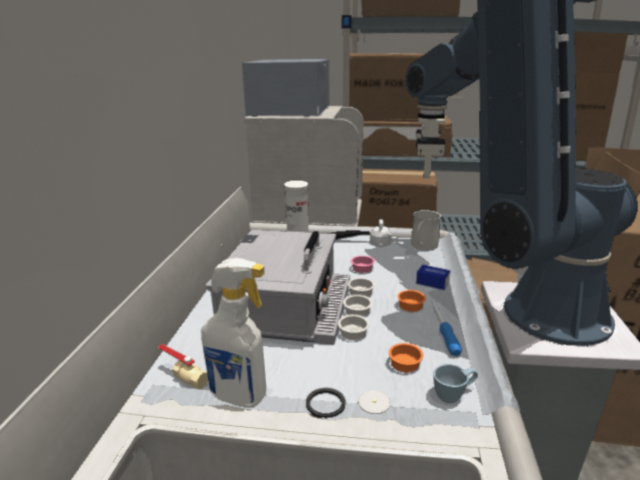

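The row is in place. Crop centres (198,255), (382,262) and (569,274) give pitches of about 90 mm, so gaps of about 21 mm, and all three touch the tray line. The side view shows mouths up and the rest unmoved. Now the handle.

>>> {"api": "move_arm", "payload": {
  "plan": [
    [[0,0,0,0,0,-0.143],[0,0,0,0,0,-0.143],[0,0,0,0,0,-0.143],[0,0,0,0,0,-0.143],[0,0,0,0,0,-0.143],[0,0,0,0,0,-0.143],[0,0,0,0,0,-0.143],[0,0,0,0,0,-0.143],[0,0,0,0,0,-0.143],[0,0,0,0,0,-0.143],[0,0,0,0,0,-0.143],[0,0,0,0,0,0]]
  ],
  "gripper": 0.2
}}

```text
t: 20.5
position: [0.3041, -0.351, 0.2413]
orientation: [180.0, 0.0, 88.6]
force: [-0.8, 0.4, 0.6]
width: 0.0557
```

>>> {"api": "move_arm", "payload": {
  "plan": [
    [[0.028,0.0192,0,0,0,0],[0.028,0.0192,0,0,0,0],[0.028,0.0192,0,0,0,0],[0.028,0.0192,0,0,0,0],[0.028,0.0192,0,0,0,0],[0.028,0.0192,0,0,0,0],[0.028,0.0192,0,0,0,0],[0.028,0.0192,0,0,0,0],[0.028,0.0192,0,0,0,0],[0.028,0.0192,0,0,0,0],[0.028,0.0192,0,0,0,0],[0.028,0.0192,0,0,0,0],[0.028,0.0192,0,0,0,0],[0.028,0.0192,0,0,0,0],[0,0,0,0,0,0],[0,0,0,0,0,0]]
  ]
}}

```text
t: 22.1
position: [0.5827, 0.0338, 0.2407]
orientation: [-180.0, 0.0, 88.4]
force: [-0.4, 0.6, -0.1]
width: 0.0556
```

>>> {"api": "move_arm", "payload": {
  "plan": [
    [[-0.005,0,0.02,0,0,0],[0,0,0.015,0,0,0],[0,0,0.012,0,0,0],[0,0,0.012,0,0,0],[0,0,0.01,0,0,0],[0,0,0,0,0,0],[0,0,0,0,0,0]]
  ]
}}

```text
t: 22.8
position: [0.5829, 0.0282, 0.1719]
orientation: [180.0, -0.0, 88.5]
force: [-0.6, -0.4, -0.2]
width: 0.0555
```

>>> {"api": "move_arm", "payload": {
  "plan": [
    [[0,0,0,0,0,0],[0,0,0,0,0,0],[0,0,0,0,0,0],[0,0,0,0,0,0],[0,0,0,0,0,0],[0,0,0,0,0,0],[0,0,0,0,0,0],[0,0,0,0,0,0]]
  ],
  "gripper": -1
}}

```text
t: 23.6
position: [0.5839, 0.0283, 0.172]
orientation: [179.8, -0.0, 88.5]
force: [6.0, 0.9, -0.5]
width: 0.0173
```

>>> {"api": "move_arm", "payload": {
  "plan": [
    [[0,0.0025,-0.0085,0,0,0],[0,0.0026,-0.0085,0,0,0],[0,0.0033,-0.0083,0,0,0],[0,0.0033,-0.0082,0,0,0],[0,0.004,-0.0079,0,0,0],[0,0.004,-0.0079,0,0,0],[0,0.0046,-0.0076,0,0,0],[0,0.0047,-0.0075,0,0,0],[0,0,0,0,0,0],[0,0,0,0,0,0]]
  ]
}}

```text
t: 24.6
position: [0.6122, 0.0272, 0.2355]
orientation: [180.0, 0.0, 88.5]
force: [4.8, -2.4, -8.5]
width: 0.0171
```

>>> {"api": "move_arm", "payload": {
  "plan": [
    [[0,0.0053,-0.0071,0,0,0],[0,0.0053,-0.0071,0,0,0],[0,0.0059,-0.0066,0,0,0],[0,0.0059,-0.0066,0,0,0],[0,0.0064,-0.0061,0,0,0],[0,0.0065,-0.0061,0,0,0],[0,0.0069,-0.0055,0,0,0],[0,0.007,-0.0055,0,0,0],[0,0.0074,-0.0049,0,0,0],[0,0.0074,-0.0048,0,0,0],[0,0,0,0,0,0],[0,0,0,0,0,0],[0,0,0,0,0,0]]
  ]
}}

```text
t: 25.9
position: [0.6757, 0.0248, 0.296]
orientation: [-179.9, 0.1, 88.4]
force: [1.3, -6.4, -7.2]
width: 0.0171
```

```bash
python3 - <<'E'
from h import *
t=snap('top','t4.png');s=snap('side','s4.png');S=state();print(S['position'],S['force'],S['orientation'],S['width'])
im=cv2.resize(s[150:390,200:460],(780,595)[:2],interpolation=cv2.INTER_CUBIC)
cv2.imwrite('pics/z4.png',im)
# expected points: hinge in world from bath pose
th=-.030;o=np.array([.6649,.0266]);M=np.array([[np.cos(th),-np.sin(th)],[np.sin(th),np.cos(th)]])
h=M@[.115,0]+o;p=S['position'];x=(M.T@(p[:2]-h))[0];z=p[2]+.005-.127
print('angle',np.degrees(np.arctan2(z,-x)-np.arctan2(.05,.197)),np.hypot(x,z),np.hypot(.05,.197))
E
```

```text
[0.67563256 0.02479544 0.29600481] [ 0.26068147 -6.37075625 -7.47521952] [-1.79896259e+02  9.02790276e-02  8.84473977e+01] 0.017202182715752568
angle 44.83963615046855 0.20282774301760267 0.2032461561752153
```

View pics/z4.png

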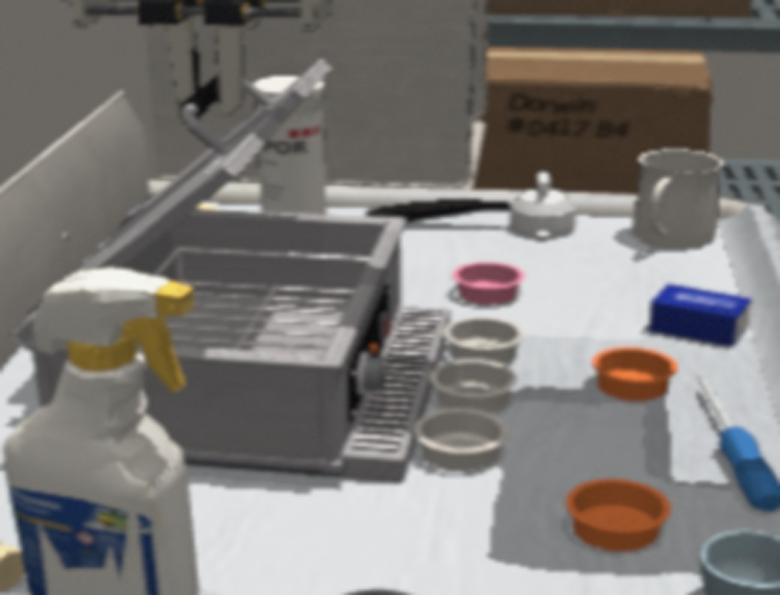

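The side view shows the lid open at about 45° with the sleeve between the fingers. The three baskets stand in a row against the tray, and the bystanders have not moved. Handing in.

```bash
python3 -c "
from station import *
print(job_done());s=state();print(s['t'],s['position'],s['width'])"
```

```text
the job is handed in; nothing more can be done
None
the job is handed in; nothing more can be done
```

I moved the three steel baskets up against the drip tray with the lid shut, then lifted the lid to 45° by its handle. The arm finished still holding it there, about 26 s into the 64 s allowed.

- **Baskets:** In the last top view, taken before the lid was lifted, the centres were about 90 mm apart, so roughly 21 mm of clear table between rims. All three touched the tray front within about 1 mm, mouths up. A side view after the lift showed them still in place.
- **Lid:** From the arm's position the angle works out at 44.8°, with the sleeve gripped at a 17 mm opening. The outside force on the tool was about 10 N, including about 6 N sideways along the sleeve.
- **Other items:** The pink and orange look-alikes and the other things visible looked unmoved in the side views. I checked this by eye rather than measuring it.
- **Disagreements:** My first basket centres were off by a few millimetres because of shadows, and I corrected them before moving anything. The two cameras then still differed by about 7–11 mm on the baskets' sideways position, so I used the top view. The baskets' inner width also acted like about 58 mm rather than the 44 mm given, so I pushed further, until I felt contact with the tray.

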